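# Point out where the last cherry goes

## Task

Show your helper where the last cherry goes: with the gripper pointing straight down, first point at the middle of the small bowl that holds the cherries, with the fingertips about 2 cm above its rim, for two seconds; then lift well clear (10 cm or more) and point in the same way, about 2 cm above the icing, at the middle of the one iced cake that has no cherry. Finish there, still pointing at that cake after two seconds. Touch and move nothing, and do not come down over, or pass low across, any of the other cakes or the empty bowl.

Things in the scene. Friction and masses are not known exactly. Their poses are not given: they have to be found in the camera images.
- cake_bare_top (a point): centre of the top of the icing on the ONE cake that has no cherry, 66 mm above the table; z up
- cake_bare: the cake without a cherry: a small round loose sponge cake, 69 mm across at the icing, 42 mm from underside to icing top, brown with white set icing; all five are alike but for the cherry. Origin at the centre of its underside, z up. The five are dealt at random to five places on the rack: its middle and four around it, centres at least 84 mm apart
- rack: round black wire cooling rack, fixed, 300 mm across, its top 24 mm above the table; origin at its centre on the table, z up
- cake_1: an iced cake like the others with a dark red cherry (a ball 21 mm across) on its middle, the cherry's top 61 mm above the cake's underside and 85 mm above the table; origin at the centre of its underside, z up
- cake_1_top (a point): centre of the top of the icing of cake_1, under its cherry, 42 mm above the cake's underside; z up
- cake_2: an iced cake like the others with a dark red cherry (a ball 21 mm across) on its middle, the cherry's top 61 mm above the cake's underside and 85 mm above the table; origin at the centre of its underside, z up
- cake_2_top (a point): centre of the top of the icing of cake_2, under its cherry, 42 mm above the cake's underside; z up
- cake_3: an iced cake like the others with a dark red cherry (a ball 21 mm across) on its middle, the cherry's top 61 mm above the cake's underside and 85 mm above the table; origin at the centre of its underside, z up
- cake_3_top (a point): centre of the top of the icing of cake_3, under its cherry, 42 mm above the cake's underside; z up
- cake_4: an iced cake like the others with a dark red cherry (a ball 21 mm across) on its middle, the cherry's top 61 mm above the cake's underside and 85 mm above the table; origin at the centre of its underside, z up
- cake_4_top (a point): centre of the top of the icing of cake_4, under its cherry, 42 mm above the cake's underside; z up
- cherry_bowl_rim (a point): centre of the mouth of the small bowl that holds cherries, level with its rim, 42 mm above the table; z up
- cherry_bowl: small round terracotta bowl, 96 mm across and 42 mm high, loose, with ten dark red cherries heaped in it (they stay in the bowl and reach just to the height of the rim); origin at the centre of its underside
- empty_bowl_rim (a point): centre of the mouth of the empty small bowl, level with its rim, 42 mm above the table; z up
- empty_bowl: small terracotta bowl of the same shape and size, loose, but empty; it may stand in either of the two bowl places. Origin at the centre of its underside
- icing_bowl: larger blue bowl with icing, 180 mm across, 80 mm high, loose, on the table beyond the work; origin at the centre of its underside
- cutter: steel ring pastry cutter, 68 mm across, 35 mm high, loose, on the table at the left, beside the small bowls; origin at the centre of its underside
- spoon: wooden spoon, about 250 mm long and under 40 mm high, lying loose on the table to the right of the rack
Mind the look-alikes: they are no part of the job. What is shaped like the cherry_bowl but turquoise is not meant. What is shaped like the cake_bare but green is not meant.

How it is judged:
On the way, in this order (a step that is already met when the one before it is completed fails the run):
1. points down at the bowl of cherries from just above, and stays (horizontal distance between the grasp point and cherry_bowl_rim below 0.022 m and z of the grasp point in the frame of cherry_bowl_rim between 0.022 and 0.06 m and angle between the grasp point's own z axis and vertical above 2.6 rad), for 1.5 s.
2. lifts well clear between the two (z of the grasp point in the frame of cherry_bowl_rim above 0.09 m).
3. points down at the cake without a cherry from just above, and stays (horizontal distance between the grasp point and cake_bare_top below 0.022 m and z of the grasp point in the frame of cake_bare_top between 0.022 and 0.06 m and angle between the grasp point's own z axis and vertical above 2.6 rad), for 1.5 s.
At the end, for the whole second after the job is handed in: The tool, within about 30 degrees of straight down, still points at the cake without a cherry: TCP within 22 mm sideways of the middle of its icing and 22 to 60 mm above it (fingertips about 3 to 41 mm above); all cakes and loose things are within 5 mm of where they started (all of step 3 and distance of each of cake_bare, cake_1, cake_2, cake_3, cake_4, cherry_bowl, empty_bowl, icing_bowl, cutter, spoon from where it was at the start of the episode below 0.005 m and linear speed of each of cake_bare, cherry_bowl below 0.02 m/s); the robot touches nothing.
It fails at once if the robot touches something (contact force between any of the fingers, the arm and anything else above 0.3 N).
It fails at once if a cake, bowl or tool is moved, lifted or carried (by more than 8 mm) (distance of any of cake_bare, cake_1, cake_2, cake_3, cake_4, cherry_bowl, empty_bowl, icing_bowl, cutter, spoon from where it was at the start of the episode above 0.008 m).
It fails at once if the tool comes down over the middle of a cake that has its cherry (TCP within 22 mm sideways and less than 70 mm above its icing) or of the empty bowl (less than 60 mm above its rim) ((horizontal distance between the grasp point and cake_1_top below 0.022 m and z of the grasp point in the frame of cake_1_top below 0.07 m) or (horizontal distance between the grasp point and cake_2_top below 0.022 m and z of the grasp point in the frame of cake_2_top below 0.07 m) or (horizontal distance between the grasp point and cake_3_top below 0.022 m and z of the grasp point in the frame of cake_3_top below 0.07 m) or (horizontal distance between the grasp point and cake_4_top below 0.022 m and z of the grasp point in the frame of cake_4_top below 0.07 m) or (horizontal distance between the grasp point and empty_bowl_rim below 0.022 m and z of the grasp point in the frame of empty_bowl_rim below 0.06 m)).
It also fails if it takes over 48 s, if anything falls off the work surface, if the arm or the gripper's body presses on something with over 40 N, if the wrist force passes 120 N, or if a joint passes its speed limit or range.

## Robot

A 7-joint arm with a two-finger parallel gripper is mounted at the origin on the work surface. World frame = base frame: x ahead of the robot, y to its left, z up, the work surface at z = 0. Lengths are in m, angles in rad, forces in N, time in s.
With the tool pointing down it reaches from about 0.425 to 0.925 m from the base axis. Payload 6.8 kg.
Tool frame: the origin (TCP) lies between the finger pads, 19 mm behind the fingertips; this is the grasp point; z points along the fingers, y is the line along which they close (so a half turn about z gives the same grasp; the last joint's range is limited). The gripper opens to 85 mm and grips with 20 to 120 N. Pads are 22 mm wide; open, the fingers measure 114 mm over their backs; the gripper's body (76 mm by 85 mm) begins 54 mm behind the grasp point. The pads swing forward as they close: fully open they stand 13 mm farther back than shut.
Start: joints at [-1.242, 0.477, 0.022, 1.555, -0.011, 1.109, -0.083], TCP at [0.286, 0.612, 0.25] pointing down, gripper open.
Joint ranges: [-2.96, 2.96], [-0.34, 2.1], [-1.41, 1.46], [0.24, 2.44], [-1.37, 4.51], [0.17, 1.92], [-2.96, 2.96]. Speed limits (rad/s): [2.39, 2.39, 3.14, 3.14, 3.14, 3.14, 3.14].

## Interface

Orientations are given as a unit quaternion [w, x, y, z].
In Python, from station import bot gives the robot as it stands. The module is installed in compiled form; this text tells all that it offers.
- The arm moves only by the tool step_arm, never from a script. Its argument "increments" is a list that holds one entry, the list of rows, each a list of 7 numbers: the opening, from -1 (shut) to 1 (fully open), then the shift along the tool's x, y, z in mm, then the turn, a rotation vector about the tool's x, y, z in degrees. In form: [[[grip, x, y, z, ax, ay, az], ...]]. A call has 1 to 10 rows; each row is the pose to reach, as a shift and turn from the pose commanded when the call began, along the tool's axes at that moment; what a row does not reach only later rows make up. A row lasts 1/12 s, in which the tool goes at most 41.7 mm and 7.16 degrees, less where a joint would pass 70% of its speed; a pose out of reach is approached as far as the arm can. A call with a gripper value outside its range is refused whole. The fingers move at their own pace and stop on an object; "force" is the grip in N (left out, the last holds). Time passes only in rows, so rows that repeat a pose let the fingers close. It gives the time, the measured TCP pose, the force, the opening and the grip force at its end, in the units of the state.
- bot.get_obs(): the state, without advancing time (a new reading comes with each control period).
- bot.read_camera(name): name is "side" or "top" or "wrist"; returns a dict with "image" (480x640x3 uint8, red, green, blue), "camera_matrix" (3x3 intrinsics, pixels), "R" (3x3) and "t" (3): a world point X has camera coordinates R X + t. Camera axes: x right, y down, z forward; pixel columns grow to the right and rows downward; lengths in m; the calibration is good to about 2 mm. The wrist camera is an equidistant fisheye: a pixel r from the principal point sees the ray r / f radians off the axis. A picture is of the moment at which its call begins. There is no depth.
- bot.hand_in(): hands the job in; it is judged then, once.
The state is a dict: "t": time; "q": joint angles; "joint_vel": joint speeds; "joint_torque": joint torques, N m; "eef_pos": TCP position; "tool_rot": TCP orientation; "contact_force": force on the tool from outside, world axes, zero at the start; "torque": the same for the moment, N m; "gripper_width": opening from 0.0 (shut) to 1.0 (fully open); "grasp_force": force on a finger pad.
Only numpy, scipy, OpenCV 4.12 (cv2) and the standard library are available. Lean on these libraries where they do the work, as an engineer would, in place of code of your own. Each camera call takes 0.05 s, during which the arm holds its last target. There are 200 camera calls.

## Working session

There is one attempt and no reset: what is moved stays moved. The work goes in short steps, Python scripts to look and compute and a tool call to move; the robot and the scene stay as the last step left them, time stands still between calls to the robot, and variables do not carry over. Pictures are saved under pics/ and viewed, at most 10 in all, crops included, and the job is handed in when it is done.

Besides the shell and the picture viewer there is one more tool, called after "Request:" by a JSON object that holds its "name" and its "arguments", one argument or row to a line. step_arm: Moves the arm, as the interface text tells. Its arguments: {"type":"object","properties":{"increments":{"type":"array"},"force":{"type":"number"}},"required":["increments"]}

```bash
mkdir -p pics; python3 - <<'E'
from station import bot
import cv2,numpy as np,pickle
o=bot.get_obs();print(o['t'],o['eef_pos'],o['tool_rot'])
d={}
for n in("top","side","wrist"):
    c=bot.read_camera(n);d[n]=c;cv2.imwrite(f"pics/{n}.png",c["image"][:,:,::-1])
    print(n,np.round(c["camera_matrix"],1).tolist(),np.round(-c["R"].T@c["t"],3))
pickle.dump(d,open("d.pkl","wb"))
E
```

```text
0.0 [0.28533677 0.61112251 0.24903855] [-1.33048180e-04  2.16678792e-01  9.76242541e-01 -8.86247269e-04]
top [[510.1, 0.0, 311.5], [0.0, 510.1, 240.5], [0.0, 0.0, 1.0]] [ 0.231 -0.044  1.535]
side [[561.5, 0.0, 321.5], [0.0, 561.5, 242.0], [0.0, 0.0, 1.0]] [0.355 1.029 1.271]
wrist [[371.6, 0.0, 318.6], [0.0, 371.6, 237.9], [0.0, 0.0, 1.0]] [0.212 0.646 0.374]
```

View pics/top.png

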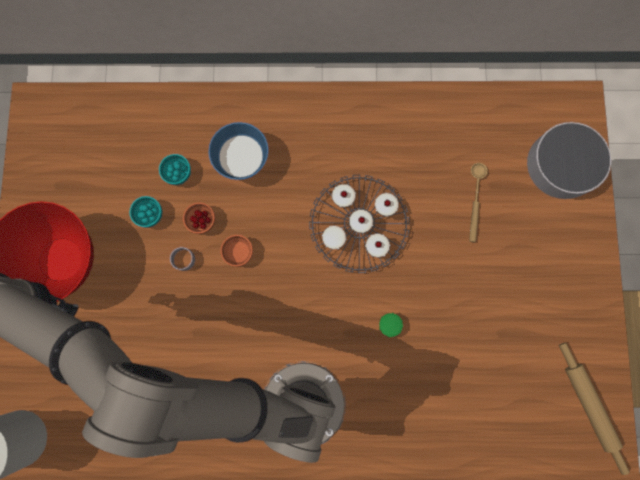

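View pics/side.png

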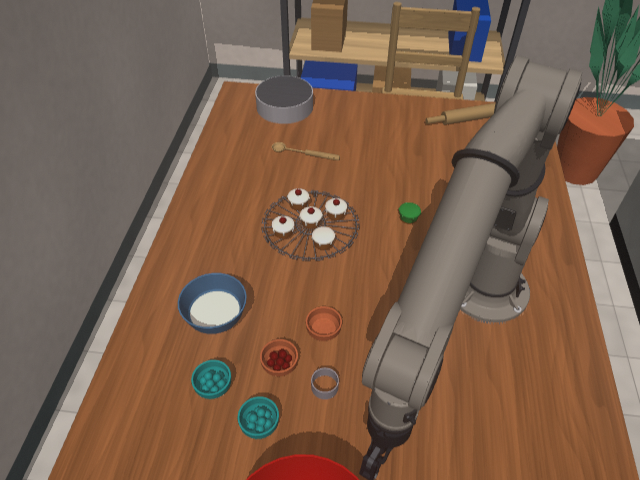

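Top view: the cherry bowl is at about (200,218), the empty bowl at (238,250) and the bare cake at (334,237). Side view: the cherry bowl is at about (280,357) and the bare cake at (323,236).

```bash
cat > m.py <<'E'
import cv2,numpy as np,pickle
d=pickle.load(open("d.pkl","rb"))
def ray(n,p):
    c=d[n];v=c["R"].T@np.linalg.solve(c["camera_matrix"],[*p,1]);return -c["R"].T@c["t"],v/np.linalg.norm(v)
def plane(n,p,z):
    o,v=ray(n,p);return o+v*(z-o[2])/v[2]
def tri(a,b):
    A=np.zeros((3,3));y=np.zeros(3);rs=[ray("top",a),ray("side",b)]
    for o,v in rs:
        P=np.eye(3)-np.outer(v,v);A+=P;y+=P@o
    X=np.linalg.solve(A,y);return X,[np.linalg.norm((np.eye(3)-np.outer(v,v))@(X-o))for o,v in rs]
def blob(n,seed,kind,r):
    hsv=cv2.cvtColor(d[n]["image"],cv2.COLOR_RGB2HSV).astype(int);h,s,v=hsv[...,0],hsv[...,1],hsv[...,2]
    m=((s<70)&(v>140)) if kind=="w" else (((h<10)|(h>172))&(s>125))
    k=np.zeros(m.shape,np.uint8);cv2.circle(k,seed,r,1,-1);m=(m&(k>0)).astype(np.uint8)
    cs,_=cv2.findContours(m,cv2.RETR_EXTERNAL,cv2.CHAIN_APPROX_NONE);c=max(cs,key=cv2.contourArea)
    (x,y),ax,an=cv2.fitEllipse(cv2.convexHull(c));return (x,y),ax,cv2.boundingRect(c)
if __name__=="__main__":
  for nm,k,a,b,z,r in [("cherry","r",(200,218),(280,357),.042,24),("empty","r",(238,250),(324,322),.042,24),
    ("bare","w",(334,237),(323,236),.066,15),("mid","w",(361,221),(311,215),.066,15),
    ("c2","w",(343,195),(283,225),.066,15),("c3","w",(387,204),(298,197),.066,15),("c4","w",(377,245),(336,207),.066,15)]:
    A=blob("top",a,k,r);B=blob("side",b,k,r);X,e=tri(A[0],B[0])
    print(nm,np.round(A[0],1),np.round(A[1],1),np.round(B[0],1),np.round(B[1],1),"tri",X.round(4),np.round(e,4),"pl",plane("top",A[0],z)[:2].round(4),plane("side",B[0],z)[:2].round(4))
  ims=[]
  for n,(x,y,w,h) in (("top",(150,180,110,90)),("side",(240,300,110,90)),("top",(305,170,110,90)),("side",(258,180,110,90))):
    ims.append(cv2.resize(d[n]["image"][y:y+h,x:x+w,::-1],(396,300),interpolation=cv2.INTER_NEAREST))
  cv2.imwrite("pics/crops.png",np.vstack([np.hstack(ims[:2]),np.hstack(ims[2:])]))
E
python3 m.py
```

```text
cherry [198.7 217.7] [30.9 31.6] [278.8 357. ] [36.6 38. ] tri [0.545  0.3172 0.0326] [0.001 0.001] pl [0.5441 0.315 ] [0.5426 0.3228]
empty [236.4 250.1] [31.1 31.8] [323.4 322.9] [34.2 35.7] tri [0.4467 0.2009 0.0315] [0.001 0.001] pl [0.4462 0.1992] [0.4449 0.2081]
bare [333.5 237. ] [23.4 23.5] [323.2 235.3] [18.6 22.8] tri [ 0.4828 -0.088   0.0563] [0.0006 0.0006] pl [ 0.4818 -0.0877] [ 0.4812 -0.0789]
mid [360.7 220.8] [22.6 23.5] [310.6 215.6] [19. 23.] tri [ 0.5318 -0.1686  0.052 ] [0.001 0.001] pl [ 0.53   -0.1675] [ 0.5288 -0.1546]
c2 [343.1 195. ] [22.5 23.3] [282.5 224.6] [19.2 22.8] tri [ 0.6096 -0.1169  0.0547] [0.0009 0.0009] pl [ 0.6077 -0.1164] [ 0.6063 -0.106 ]
c3 [386.  203.9] [22.3 23.7] [298.1 196.4] [16.6 22. ] tri [ 0.5822 -0.244   0.0556] [0.001 0.001] pl [ 0.5807 -0.2427] [ 0.5792 -0.2329]
c4 [377.1 245. ] [23.2 23.9] [335.4 206.8] [18.4 21.8] tri [ 0.4601 -0.2157  0.0528] [0.0002 0.0002] pl [ 0.4583 -0.2142] [ 0.4587 -0.2022]
```

View pics/crops.png

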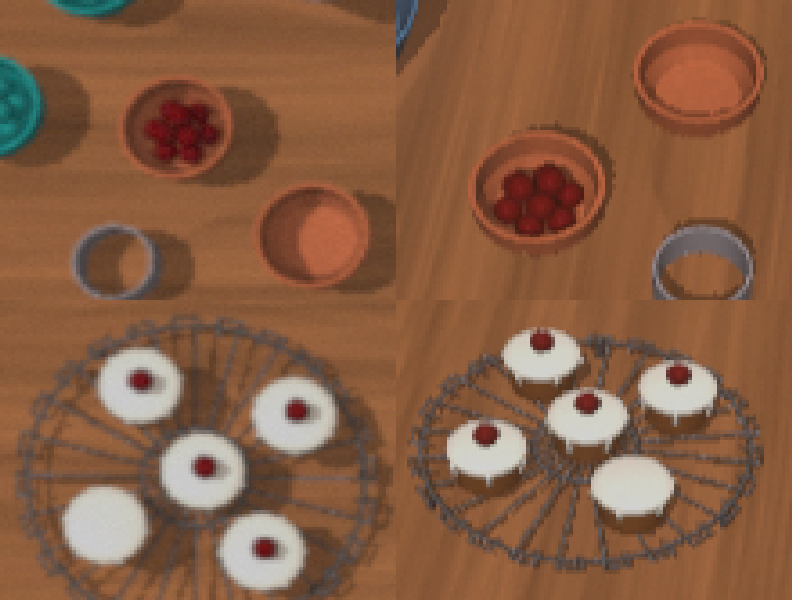

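The crops confirm both identities, and the cherried cakes and empty bowl are distinct from the targets. Targets taken from the top view at rim and icing height: bowl (0.544, 0.316) and bare cake (0.482, -0.088). The triangulated heights come out 1 cm low because the masks include side walls, which is acceptable against the ±18 mm margin. Next I move over the bowl with the fingers nearly shut.

Request:
{"name": "step_arm", "arguments": {
  "increments": [
    [[-0.8, -18, -8, 0, 0, 0, 0], [-0.8, -36, -16, 0, 0, 0, 0], [-0.8, -54, -24, 0, 0, 0, 0], [-0.8, -72, -32, 0, 0, 0, 0], [-0.8, -90, -40, 0, 0, 0, 0], [-0.8, -108, -48, 0, 0, 0, 0], [-0.8, -126, -56, 0, 0, 0, 0], [-0.8, -144, -64, 0, 0, 0, 0], [-0.8, -162, -72, 0, 0, 0, 0], [-0.8, -180, -80, 0, 0, 0, 0]]
  ]
}}

```text
t: 0.98
eef_pos: [0.4152, 0.462, 0.2497]
tool_rot: [-0.0, 0.217, 0.976, -0.0]
contact_force: [0.7, -0.2, -0.6]
gripper_width: 0.097
grasp_force: 0.0
```

Request:
{"name": "step_arm", "arguments": {
  "increments": [
    [[-0.8, -20, -9, 0, 0, 0, 0], [-0.8, -40, -18, 0, 0, 0, 0], [-0.8, -60, -26, 0, 0, 0, 0], [-0.8, -80, -35, 0, 0, 0, 0], [-0.8, -100, -44, 0, 0, 0, 0], [-0.8, -120, -52, 0, 0, 0, 0], [-0.8, -140, -61, 0, 0, 0, 0], [-0.8, -160, -70, 0, 0, 0, 0], [-0.8, -179, -78, 0, 0, 0, 0], [-0.8, -179, -78, 0, 0, 0, 0]]
  ]
}}

```text
t: 1.82
eef_pos: [0.5473, 0.3115, 0.2498]
tool_rot: [0.001, 0.22, 0.976, -0.001]
contact_force: [0.3, -0.5, 0.3]
gripper_width: 0.101
grasp_force: 0.0
```

```bash
cat > look.py <<'E'
import sys,cv2,numpy as np
from station import bot
from scipy.spatial.transform import Rotation as Ro
o=bot.get_obs();q=o["tool_rot"];R=Ro.from_quat([q[1],q[2],q[3],q[0]])
tgt=np.array(eval(sys.argv[1]));print(o["t"],o["eef_pos"],o["gripper_width"],"R",R.as_matrix().round(3).tolist(),"tool mm",(R.inv().apply(tgt-o["eef_pos"])*1000).round(1))
for n in sys.argv[3:]:
    c=bot.read_camera(n);cv2.imwrite(f"pics/{sys.argv[2]}_{n}.png",c["image"][:,:,::-1])
    if n=="wrist":
        p=c["R"]@np.array([tgt[0],tgt[1],float(tgt[2]-.04)])+c["t"];r=np.hypot(p[0],p[1]);K=c["camera_matrix"]
        print("target px",K[:2,2]+K[0,0]*np.arctan2(r,p[2])*p[:2]/r)
E
python3 look.py "[.544,.3155,.082]" a wrist
```

```text
1.8167 [0.54725493 0.31146191 0.24981202] 0.10065342848008069 R [[-0.903, 0.429, 0.002], [0.429, 0.903, -0.003], [-0.003, -0.002, -1.0]] tool mm [  5.1   2.6 167.8]
target px [320.91599179 201.85561341]
```

View pics/a_wrist.png

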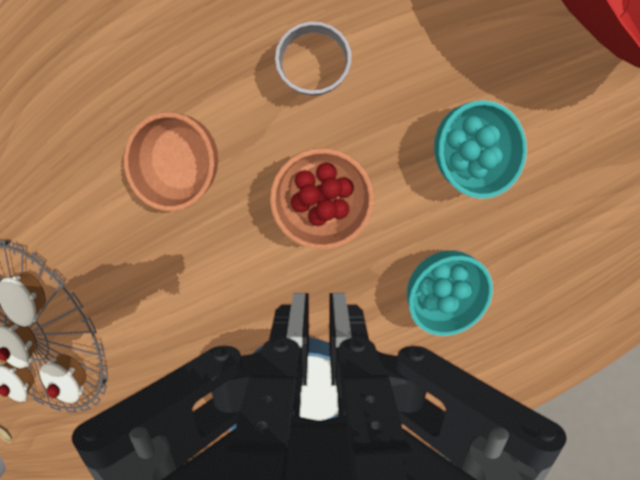

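The wrist view shows the cherry bowl's rim centred at about (321,198), against a predicted (321,202). That agrees to within about 3 mm, so I go down and hold.

Request:
{"name": "step_arm", "arguments": {
  "increments": [
    [[-0.8, 1, 1, 18, 0, 0, 0], [-0.8, 2, 1, 38, 0, 0, 0], [-0.8, 3, 2, 58, 0, 0, 0], [-0.8, 4, 2, 78, 0, 0, 0], [-0.8, 4, 2, 98, 0, 0, 0], [-0.8, 4, 2, 118, 0, 0, 0], [-0.8, 4, 2, 136, 0, 0, 0], [-0.8, 4, 2, 150, 0, 0, 0], [-0.8, 4, 2, 160, 0, 0, 0], [-0.8, 4, 2, 167, 0, 0, 0]]
  ]
}}

```text
t: 2.7
eef_pos: [0.54, 0.3209, 0.0817]
tool_rot: [-0.001, 0.216, 0.976, -0.0]
contact_force: [-0.4, -0.2, 0.7]
gripper_width: 0.101
grasp_force: 0.0
```

Request:
{"name": "step_arm", "arguments": {
  "increments": [
    [[-0.8, 0, 0, 0, 0, 0, 0], [-0.8, 0, 0, 0, 0, 0, 0], [-0.8, 0, 0, 0, 0, 0, 0], [-0.8, 0, 0, 0, 0, 0, 0], [-0.8, 0, 0, 0, 0, 0, 0], [-0.8, 0, 0, 0, 0, 0, 0], [-0.8, 0, 0, 0, 0, 0, 0], [-0.8, 0, 0, 0, 0, 0, 0], [-0.8, 0, 0, 0, 0, 0, 0], [-0.8, 0, 0, 0, 0, 0, 0]]
  ]
}}

```text
t: 3.53
eef_pos: [0.5412, 0.3201, 0.083]
tool_rot: [0.0, 0.217, 0.976, 0.0]
contact_force: [0.6, -0.4, -0.1]
gripper_width: 0.102
grasp_force: 0.0
```

```bash
python3 look.py "[.544,.3155,.082]" b side; python3 -c "
import cv2;a=cv2.imread('pics/b_side.png')[230:430,180:440];cv2.imwrite('pics/b_crop.png',cv2.resize(a,(780,600)))"
```

```text
3.5333 [0.54122802 0.32007932 0.08302047] 0.10217961781774765 R [[-0.906, 0.423, 0.0], [0.423, 0.906, 0.0], [-0.0, 0.0, -1.0]] tool mm [-4.4 -3.   1. ]
```

View pics/b_crop.png

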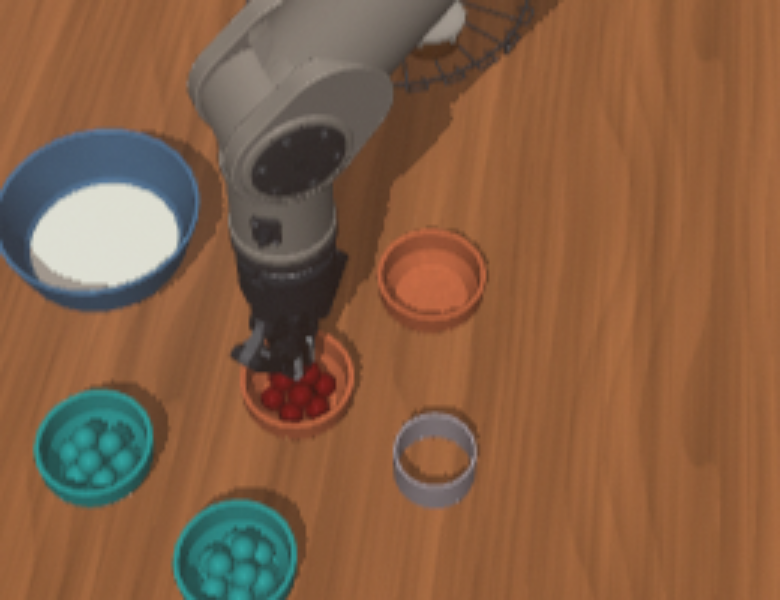

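The fingertips hang over the cherries inside the rim (crop ~(298,370)) without touching. I trim 5 mm toward the middle and hold for two seconds.

Request:
{"name": "step_arm", "arguments": {
  "increments": [
    [[-0.8, -2, -1, 0, 0, 0, 0], [-0.8, -4, -3, 0, 0, 0, 0], [-0.8, -4, -3, 0, 0, 0, 0], [-0.8, -4, -3, 0, 0, 0, 0], [-0.8, -4, -3, 0, 0, 0, 0], [-0.8, -4, -3, 0, 0, 0, 0], [-0.8, -4, -3, 0, 0, 0, 0], [-0.8, -4, -3, 0, 0, 0, 0], [-0.8, -4, -3, 0, 0, 0, 0], [-0.8, -4, -3, 0, 0, 0, 0]]
  ]
}}

```text
t: 4.42
eef_pos: [0.5435, 0.3157, 0.083]
tool_rot: [-0.0, 0.217, 0.976, -0.0]
contact_force: [0.3, 0.2, 0.4]
gripper_width: 0.101
grasp_force: 0.0
```

Request:
{"name": "step_arm", "arguments": {
  "increments": [
    [[-0.8, 0, 0, 0, 0, 0, 0], [-0.8, 0, 0, 0, 0, 0, 0], [-0.8, 0, 0, 0, 0, 0, 0], [-0.8, 0, 0, 0, 0, 0, 0], [-0.8, 0, 0, 0, 0, 0, 0], [-0.8, 0, 0, 0, 0, 0, 0], [-0.8, 0, 0, 0, 0, 0, 0], [-0.8, 0, 0, 0, 0, 0, 0], [-0.8, 0, 0, 0, 0, 0, 0], [-0.8, 0, 0, 0, 0, 0, 0]]
  ]
}}

```text
t: 5.25
eef_pos: [0.5436, 0.3157, 0.083]
tool_rot: [-0.0, 0.217, 0.976, 0.0]
contact_force: [-0.3, -0.5, 0.6]
gripper_width: 0.102
grasp_force: 0.0
```

Request:
{"name": "step_arm", "arguments": {
  "increments": [
    [[-0.8, 0, 0, 0, 0, 0, 0], [-0.8, 0, 0, 0, 0, 0, 0], [-0.8, 0, 0, 0, 0, 0, 0], [-0.8, 0, 0, 0, 0, 0, 0], [-0.8, 0, 0, 0, 0, 0, 0], [-0.8, 0, 0, 0, 0, 0, 0], [-0.8, 0, 0, 0, 0, 0, 0], [-0.8, 0, 0, 0, 0, 0, 0], [-0.8, 0, 0, 0, 0, 0, 0], [-0.8, 0, 0, 0, 0, 0, 0]]
  ]
}}

```text
t: 6.08
eef_pos: [0.5436, 0.3157, 0.083]
tool_rot: [0.0, 0.217, 0.976, 0.0]
contact_force: [-0.7, 0.8, 0.2]
gripper_width: 0.1
grasp_force: 0.0
```

Request:
{"name": "step_arm", "arguments": {
  "increments": [
    [[-0.8, 0, 0, -10, 0, 0, 0], [-0.8, 0, 0, -30, 0, 0, 0], [-0.8, 0, 0, -50, 0, 0, 0], [-0.8, 0, 0, -70, 0, 0, 0], [-0.8, 0, 0, -90, 0, 0, 0], [-0.8, 0, 0, -110, 0, 0, 0], [-0.8, 0, 0, -130, 0, 0, 0], [-0.8, 0, 0, -150, 0, 0, 0], [-0.8, 0, 0, -167, 0, 0, 0], [-0.8, 0, 0, -167, 0, 0, 0]]
  ]
}}

```text
t: 6.92
eef_pos: [0.5454, 0.3167, 0.2549]
tool_rot: [0.002, 0.217, 0.976, 0.003]
contact_force: [0.8, 0.0, 0.8]
gripper_width: 0.097
grasp_force: 0.0
```

```bash
python3 look.py "[.482,-.088,.25]" c
```

```text
6.9167 [0.54535924 0.31665204 0.25489632] 0.09651760914898731 R [[-0.906, 0.423, 0.006], [0.423, 0.906, 0.004], [-0.003, 0.006, -1.0]] tool mm [-113.9 -393.4    2.8]
```

Request:
{"name": "step_arm", "arguments": {
  "increments": [
    [[-0.8, -5, -16, 0, 0, 0, 0], [-0.8, -11, -36, 0, 0, 0, 0], [-0.8, -17, -57, 0, 0, 0, 0], [-0.8, -23, -78, 0, 0, 0, 0], [-0.8, -29, -99, 0, 0, 0, 0], [-0.8, -35, -120, 0, 0, 0, 0], [-0.8, -41, -141, 0, 0, 0, 0], [-0.8, -47, -162, 0, 0, 0, 0], [-0.8, -53, -183, 0, 0, 0, 0], [-0.8, -60, -204, 0, 0, 0, 0]]
  ]
}}

```text
t: 7.75
eef_pos: [0.5109, 0.1044, 0.2499]
tool_rot: [-0.0, 0.217, 0.976, -0.0]
contact_force: [0.1, 0.9, 0.1]
gripper_width: 0.097
grasp_force: 0.0
```

Request:
{"name": "step_arm", "arguments": {
  "increments": [
    [[-0.8, -6, -22, 0, 0, 0, 0], [-0.8, -12, -44, 0, 0, 0, 0], [-0.8, -19, -66, 0, 0, 0, 0], [-0.8, -26, -88, 0, 0, 0, 0], [-0.8, -32, -110, 0, 0, 0, 0], [-0.8, -38, -132, 0, 0, 0, 0], [-0.8, -45, -154, 0, 0, 0, 0], [-0.8, -51, -174, 0, 0, 0, 0], [-0.8, -55, -188, 0, 0, 0, 0], [-0.8, -55, -188, 0, 0, 0, 0]]
  ]
}}

```text
t: 8.58
eef_pos: [0.4808, -0.0916, 0.25]
tool_rot: [-0.0, 0.219, 0.976, -0.001]
contact_force: [-1.2, 0.7, -0.1]
gripper_width: 0.098
grasp_force: 0.0
```

Request:
{"name": "step_arm", "arguments": {
  "increments": [
    [[-0.8, 0, 0, 0, 0, 0, 0], [-0.8, 0, 0, 0, 0, 0, 0], [-0.8, 0, 0, 0, 0, 0, 0], [-0.8, 0, 0, 0, 0, 0, 0]]
  ]
}}

```text
t: 8.92
eef_pos: [0.4821, -0.087, 0.2499]
tool_rot: [-0.0, 0.216, 0.976, 0.0]
contact_force: [0.2, 0.7, 0.0]
gripper_width: 0.099
grasp_force: 0.0
```

```bash
python3 look.py "[.482,-.088,.106]" d wrist
```

```text
8.9167 [ 0.48211554 -0.08700968  0.24992804] 0.0991121247153539 R [[-0.907, 0.421, -0.0], [0.421, 0.907, 0.0], [0.0, 0.0, -1.0]] tool mm [ -0.3  -1.  143.9]
target px [316.8644007  214.39533493]
```

View pics/d_wrist.png

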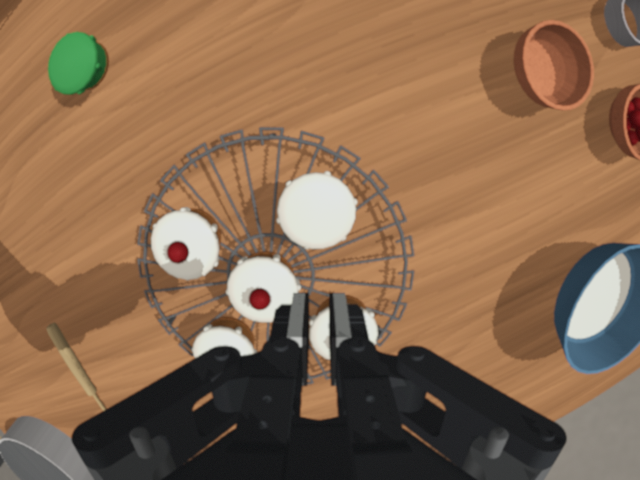

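The bare cake is centred at about (317,211), against a predicted (317,214), so I am above the right place. Next I descend straight down.

Request:
{"name": "step_arm", "arguments": {
  "increments": [
    [[-0.8, 0, 0, 12, 0, 0, 0], [-0.8, 0, 0, 28, 0, 0, 0], [-0.8, 0, 0, 46, 0, 0, 0], [-0.8, 0, 0, 64, 0, 0, 0], [-0.8, 0, 0, 82, 0, 0, 0], [-0.8, 0, 0, 100, 0, 0, 0], [-0.8, 0, 0, 116, 0, 0, 0], [-0.8, 0, 0, 128, 0, 0, 0], [-0.8, 0, 0, 137, 0, 0, 0], [-0.8, 0, 0, 143, 0, 0, 0]]
  ]
}}

```text
t: 9.8
eef_pos: [0.4817, -0.0877, 0.106]
tool_rot: [-0.001, 0.216, 0.976, -0.0]
contact_force: [-0.8, -0.5, -0.1]
gripper_width: 0.1
grasp_force: 0.0
```

Request:
{"name": "step_arm", "arguments": {
  "increments": [
    [[-0.8, 0, 0, 0, 0, 0, 0], [-0.8, 0, 0, 0, 0, 0, 0], [-0.8, 0, 0, 0, 0, 0, 0], [-0.8, 0, 0, 0, 0, 0, 0], [-0.8, 0, 0, 0, 0, 0, 0], [-0.8, 0, 0, 0, 0, 0, 0], [-0.8, 0, 0, 0, 0, 0, 0], [-0.8, 0, 0, 0, 0, 0, 0], [-0.8, 0, 0, 0, 0, 0, 0], [-0.8, 0, 0, 0, 0, 0, 0]]
  ]
}}

```text
t: 10.63
eef_pos: [0.4819, -0.0882, 0.107]
tool_rot: [0.0, 0.217, 0.976, 0.0]
contact_force: [0.8, -0.4, -0.1]
gripper_width: 0.103
grasp_force: 0.0
```

Request:
{"name": "step_arm", "arguments": {
  "increments": [
    [[-0.8, 0, 0, 0, 0, 0, 0], [-0.8, 0, 0, 0, 0, 0, 0], [-0.8, 0, 0, 0, 0, 0, 0], [-0.8, 0, 0, 0, 0, 0, 0], [-0.8, 0, 0, 0, 0, 0, 0], [-0.8, 0, 0, 0, 0, 0, 0], [-0.8, 0, 0, 0, 0, 0, 0], [-0.8, 0, 0, 0, 0, 0, 0], [-0.8, 0, 0, 0, 0, 0, 0], [-0.8, 0, 0, 0, 0, 0, 0]]
  ]
}}

```text
t: 11.47
eef_pos: [0.482, -0.0881, 0.107]
tool_rot: [0.0, 0.217, 0.976, 0.0]
contact_force: [-0.3, 0.3, 0.2]
gripper_width: 0.102
grasp_force: 0.0
```

Request:
{"name": "step_arm", "arguments": {
  "increments": [
    [[-0.8, 0, 0, 0, 0, 0, 0], [-0.8, 0, 0, 0, 0, 0, 0], [-0.8, 0, 0, 0, 0, 0, 0], [-0.8, 0, 0, 0, 0, 0, 0], [-0.8, 0, 0, 0, 0, 0, 0], [-0.8, 0, 0, 0, 0, 0, 0], [-0.8, 0, 0, 0, 0, 0, 0], [-0.8, 0, 0, 0, 0, 0, 0], [-0.8, 0, 0, 0, 0, 0, 0], [-0.8, 0, 0, 0, 0, 0, 0]]
  ]
}}

```text
t: 12.3
eef_pos: [0.4819, -0.0881, 0.107]
tool_rot: [0.0, 0.217, 0.976, 0.0]
contact_force: [-0.2, 0.1, -0.3]
gripper_width: 0.097
grasp_force: 0.0
```

```bash
python3 look.py "[.482,-.088,.106]" e side; python3 -c "
import cv2;a=cv2.imread('pics/e_side.png')[130:330,200:460];cv2.imwrite('pics/e_crop.png',cv2.resize(a,(780,600)))"
```

```text
12.3 [ 0.48194084 -0.08814663  0.10699388] 0.09710911180163935 R [[-0.906, 0.423, 0.0], [0.423, 0.906, 0.0], [0.0, 0.0, -1.0]] tool mm [0.  0.2 1. ]
```

View pics/e_crop.png

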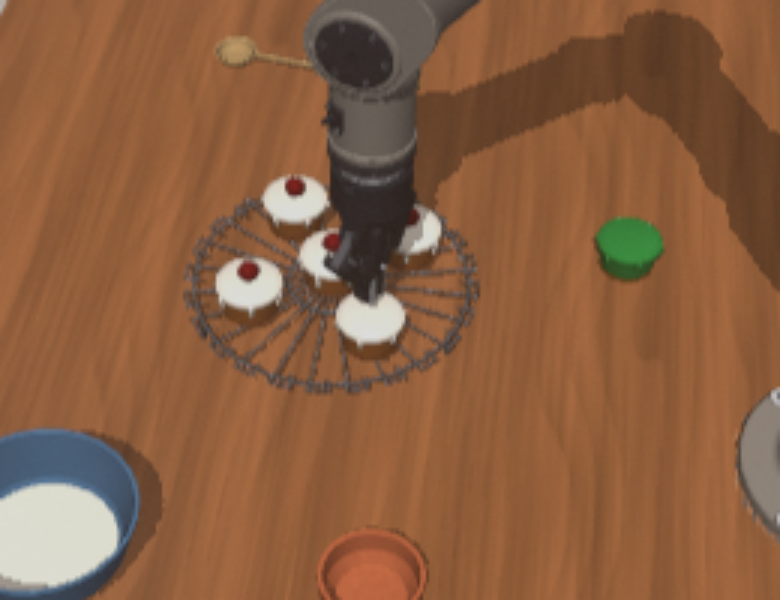

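The fingertips hang about 2 cm above the bare cake (crop (372,298)) and nothing has moved, so I hand in.

```bash
python3 -c "
from station import bot
print(bot.hand_in())"
```

```text
the job is handed in; nothing more can be done
None
```

I pointed at the cherry bowl for over two seconds, lifted clear, then pointed at the cake without a cherry and handed in there at 12.3 s; no contact showed, but no verdict came back.

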